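# Tip the sorted capacitors out of the corner-spout tray into the bin

### The job

Slide the red bin under the open corner of the tip-up tray, then push the tray's orange bar towards that corner to tip the tray and let all three capacitors run out through the corner into the bin. Afterwards let the tray down gently, without letting it fall, until it lies level again, leaving the bin upright on the bench with the capacitors in it and everything else on the bench where it was.

Things in the scene. Friction and masses are not known exactly. Their poses are not given: they have to be found in the camera images.
- tip_stand: grey steel stand fixed to the bench, carrying the tray. Origin on the bench below the middle of the hinge; x points level out of the tray's open corner (the way parts run out), y along the hinge, z up. Base plate 180 mm wide, from x = -240 to 12 mm. Two uprights 147 mm high at y = +-80 mm reach to x = 12 mm: a bin pushed up to the stand stops with its wall there
- tray (a joint): tilt of the tray about the hinge (along the stand's y, 130 mm above the bench): 0 level, grows as the open corner dips, stop at 1.05 rad. No spring or catch, light damping: the tray (0.55 kg) falls back by its weight when let go. Pushing the bar takes 5 to 9 N at first, less later. Parts roll at a small tilt; along a wall they slide only from 0.6 rad. If they wedge, lower to 0.25 and tip again
- push_bar (a point): middle of the orange push bar on the tray: round, 14 mm thick, 132 mm long, parallel to the hinge, on a thin post at each end, about 100 mm free under it. With the tray level it is 40 mm behind the hinge and 115 mm above it (245 mm above the bench); it turns with the tray about the hinge. Push it along the stand's +x to tip the tray; it can also be pinched
- spout (a point): tip of the tray's open corner, on the floor's upper face: level, it is 58 mm in front of the hinge, 134 mm above the bench; at the stop about 80 mm. The tray is a plate 200 x 200 x 4 mm, its diagonal along the stand's x, its rear corner 225 mm behind the hinge, with blue walls 38 mm high that leave a gap 116 mm wide at this corner
- bin: loose open red bin, 180 (x) x 160 (y) x 75 mm high, walls 4 mm, 0.35 kg. Origin under its centre, z up. The top edge of its +x end is a rim 10 mm thick, 90 mm long, 14 mm high, centred at x = 87, z = 68 mm. It starts with its -x end roughly towards the stand. It catches well when its -x wall is just before the uprights, its centre 100 to 115 mm in front of the hinge
- cap0: large electrolytic capacitor, a black cylinder with a white stripe and an aluminium end band, 32 mm diameter, 60 mm long, about 70 g. Origin at its centre, x along its axis. Starts lying on the tray floor, free to roll. The three are alike
- cap1: large electrolytic capacitor, a black cylinder with a white stripe and an aluminium end band, 32 mm diameter, 60 mm long, about 70 g. Origin at its centre, x along its axis. Starts lying on the tray floor, free to roll. The three are alike
- cap2: large electrolytic capacitor, a black cylinder with a white stripe and an aluminium end band, 32 mm diameter, 60 mm long, about 70 g. Origin at its centre, x along its axis. Starts lying on the tray floor, free to roll. The three are alike
- multimeter: bystander: blue and grey hand multimeter lying flat, 180 x 90 x 38 mm, origin under its centre
- breadboard: bystander: white breadboard on a blue base, 190 x 130 x 24 mm, origin under its centre
- pen: bystander: blue pen, 140 mm long (x), 10 mm thick, origin under its centre
- screwdriver: bystander: screwdriver lying along its x
- solder_reel: bystander: steel-coloured reel standing on its flange, 60 mm diameter, 45 mm high
- mug: bystander: white mug, 80 mm diameter, 90 mm high
Mind the look-alikes: they are no part of the job. What is shaped like the cap2 but yellow is not meant.

How it is judged:
By the outcome, as a careful person would: the job done as asked, in the order asked, and still so for the second after the job is handed in, with the robot touching nothing.
It also fails if it takes over 67 s, if anything falls off the work surface, if the arm or the gripper's body presses on something with over 40 N, if the wrist force passes 120 N, or if a joint passes its speed limit or range.

### The arm

A 6-joint arm with a two-finger parallel gripper is mounted at the origin on the work surface. World frame = base frame: x ahead of the robot, y to its left, z up, the work surface at z = 0. Lengths are in m, angles in rad, forces in N, time in s.
With the tool pointing down it reaches from about 0.35 to 1 m from the base axis. Payload 7.1 kg.
Tool frame: the origin (TCP) lies midway between the tips of the shut fingers; the grasp point (between the pads) lies 19 mm behind it; z points along the fingers, y is the direction in which the jaws open and shut (so a half turn about z gives the same grasp; the last joint's range is limited). The gripper opens to 85 mm and grips with 20 to 120 N. Pads are 22 mm wide; open, the fingers measure 114 mm over their backs; the gripper's body (76 mm by 85 mm) begins 54 mm behind the grasp point. The pads swing forward as they close: fully open they stand 13 mm farther back than shut.
Start: joints at [1.207, 0.423, 1.63, -0, 1.089, -0.019], TCP at [0.211, 0.588, 0.231] pointing down, gripper open.
Joint ranges: [-3, 3], [-0.9, 2.11], [0.09, 2.58], [-1.31, 4.45], [0.11, 2.69], [-2.54, 2.54]. Speed limits (rad/s): [2.39, 2.39, 3.01, 3.14, 3.14, 3.14].

### API

Orientations are given as a rotation vector (axis times angle).
In Python, from workcell import monitor, eyes, r gives the robot as it stands.
- The arm moves only by the tool step_arm, never from a script. Its argument "deltas" is text: rows parted by semicolons, each of 6 numbers parted by spaces: the shift along the tool's x, y, z in mm, then the turn, a rotation vector about the tool's x, y, z in degrees. In form: tx ty tz ax ay az; .... A call has exactly 8 rows; each row is the pose to reach, as a shift and turn from the pose commanded when the call began, along the tool's axes at that moment; what a row does not reach only later rows make up. A row lasts 1/8 s, in which the tool goes at most 62.5 mm and 10.7 degrees, less where a joint would pass 70% of its speed; a pose out of reach is approached as far as the arm can. A call with a gripper value outside its range is refused whole. "fingers" is the opening in per cent of the stroke, from 0 (shut) to 100 (fully open), set as the call begins (left out, the last holds). The fingers move at their own pace and stop on an object; "newtons" is the grip in N (left out, the last holds). Time passes only in rows, so rows that repeat a pose let the fingers close, or fill a call up. It gives the time, the measured TCP pose, the force and the opening at its end, in the units of the state.
- monitor.sense(): the state, without advancing time (a new reading comes with each control period).
- eyes.camera(name): name is "scene" or "top" or "wrist"; returns a dict with "img" (400x640x3 uint8, red, green, blue), "depth" (400x640 float32, m along the optical axis (not along the pixel's ray), 0 where there is no reading), "K" (3x3 intrinsics, pixels), "cam_to_world" (4x4, takes a point from camera to world coordinates); the wrist camera has in their place "mount" (4x4, takes a point from camera to tool coordinates, whose origin is the TCP and whose axes are the flange's). Camera axes: x right, y down, z forward; pixel columns grow to the right and rows downward; lengths in m; the calibration is good to about 2 mm. A picture is of the moment at which its call begins: read the wrist's pose just before it.
- r.close_job(): hands the job in, once; it reports no verdict.
The state is a dict: "clock": time; "joint_pos": joint angles; "qvel": joint speeds; "joint_torque": joint torques, N m; "eef_pos": TCP position; "tool_rot": TCP orientation; "ft_force": force on the tool from outside, world axes, zero at the start; "ft_torque": the same for the moment, N m; "finger_gap": finger opening in m.
Only numpy, scipy, OpenCV 4.12 (cv2) and the standard library are available. Lean on these libraries where they do the work, as an engineer would, in place of code of your own. Each camera call takes 0.05 s, during which the arm holds its last target. There are 200 camera calls.

## Working session

There is one attempt and no reset: what is moved stays moved. The work goes in short steps, Python scripts to look and compute and a tool call to move; the robot and the scene stay as the last step left them, time stands still between calls to the robot, and variables do not carry over. Pictures are saved under pics/ and viewed, about 8 in all and at most 12, crops included, and the job is handed in when it is done.

Besides the shell and the picture viewer there is one more tool, called after "Call:" in YAML: its name, and indented under it one key for each argument. step_arm: Moves the arm, as the interface text tells. Its arguments: {"type":"object","properties":{"deltas":{"type":"string"},"fingers":{"type":"number"},"newtons":{"type":"number"}},"required":["deltas"]}

```bash
mkdir -p pics; cat > h.py <<'E'
from workcell import monitor, eyes, r
import numpy as np, cv2
from scipy.spatial.transform import Rotation as R
def cam(n):
    s=monitor.sense(); c=eyes.camera(n)
    if 'cam_to_world' in c: T=np.array(c['cam_to_world'])
    else:
        W=np.eye(4);W[:3,:3]=R.from_rotvec(s['tool_rot']).as_matrix();W[:3,3]=s['eef_pos'];T=W@np.array(c['mount'])
    return c,T
def cloud(c,T):
    K=np.array(c['K']);d=c['depth'];v,u=np.indices(d.shape)
    P=np.stack([(u-K[0,2])/K[0,0]*d,(v-K[1,2])/K[1,1]*d,d,np.ones_like(d)],-1)@T.T
    P=P[...,:3]; P[d<=0]=np.nan; return P
def save(c,n,box=None,f=1):
    im=c['img'][...,::-1]
    if box: im=im[box[1]:box[3],box[0]:box[2]]
    cv2.imwrite('pics/'+n,cv2.resize(im,None,fx=f,fy=f,interpolation=cv2.INTER_CUBIC))
E
python3 - <<'E'
from h import *
for n in('scene','top'):
    c,T=cam(n);save(c,n+'0.png',f=1.25);np.savez('/tmp/'+n,P=cloud(c,T),img=c['img'])
    print(n,np.round(T,2).tolist())
    P=cloud(c,T);im=c['img'].astype(int)
    hsv=cv2.cvtColor(c['img'],cv2.COLOR_RGB2HSV)
    for nm,lo,hi in(('red',(0,150,60),(6,255,255)),('orange',(9,170,120),(20,255,255)),('yellow',(22,120,120),(35,255,255))):
        m=cv2.inRange(hsv,lo,hi); k,l,st,ce=cv2.connectedComponentsWithStats(m)
        for i in range(1,k):
            if st[i,4]>40: q=P[l==i]; print(n,nm,st[i].tolist(),np.nanmedian(q,0).round(3),np.nanmin(q,0).round(3),np.nanmax(q,0).round(3))
s=monitor.sense();print(s)
E
```

```text
scene [[-0.49, 0.5, -0.71, 1.52], [0.87, 0.27, -0.41, 0.52], [-0.01, -0.82, -0.57, 0.94], [0.0, 0.0, 0.0, 1.0]]
scene red [323, 12, 34, 26, 460] [-0.606 -0.605  0.275] [-0.756 -0.676  0.204] [-0.581 -0.54   0.285]
scene red [405, 23, 28, 28, 388] [-0.605 -0.213  0.276] [-0.754 -0.252  0.203] [-0.583 -0.156  0.284]
scene red [348, 42, 28, 21, 309] [-0.601 -0.461  0.163] [-0.641 -0.534  0.105] [-0.575 -0.402  0.188]
scene red [374, 67, 10, 18, 96] [-0.6   -0.377  0.064] [-0.62  -0.391  0.008] [-0.584 -0.349  0.097]
scene red [399, 232, 90, 79, 4596] [0.495 0.312 0.03 ] [ 0.365  0.196 -0.005] [0.603 0.409 0.078]
scene red [217, 250, 32, 19, 266] [ 0.737 -0.206  0.021] [ 0.708 -0.278 -0.004] [ 0.745 -0.159  0.029]
scene red [615, 308, 25, 18, 303] [0.446 0.74  0.021] [0.42  0.714 0.016] [0.471 0.766 0.026]
scene orange [314, 150, 13, 26, 86] [ 0.519 -0.053  0.251] [ 0.444 -0.077  0.245] [ 0.57  -0.036  0.254]
scene yellow [348, 64, 24, 19, 269] [-0.599 -0.457  0.055] [-0.616 -0.534  0.008] [-0.583 -0.399  0.093]
scene yellow [332, 265, 24, 20, 195] [0.649 0.089 0.024] [ 0.613  0.04  -0.0
[... 884 characters left out ...]
238  0.012] [ 0.337 -0.178  0.038]
{'clock': 0.1, 'joint_pos': array([ 1.20697291e+00,  4.23761386e-01,  1.63059942e+00, -1.49278252e-06,
        1.08861280e+00, -1.89599966e-02]), 'qvel': array([ 0.00105559, -0.00086057, -0.00196784, -0.00183741, -0.00093498,
        0.00068479]), 'joint_torque': array([ 1.05984833e-03, -5.58426511e+01, -2.82444924e+01,  1.14945565e-04,
        3.02771543e-03,  1.57039506e-05]), 'eef_pos': array([0.21107091, 0.58776023, 0.23063088]), 'tool_rot': array([-5.38983718e-01, -3.09474621e+00,  2.12980528e-03]), 'ft_force': array([-0.56340172, -0.07778809, -0.35746751]), 'ft_torque': array([-0.01621408, -0.05941283, -0.01268116]), 'finger_gap': 0.08533677918004987}
```

View pics/scene0.png

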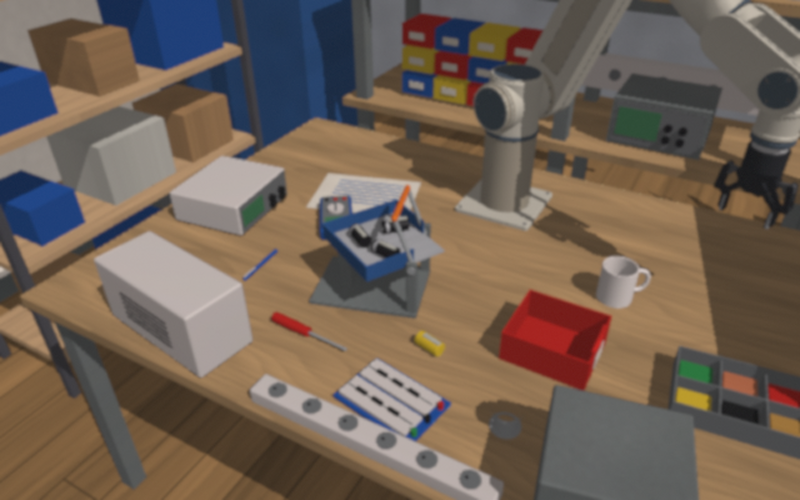

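View pics/top0.png

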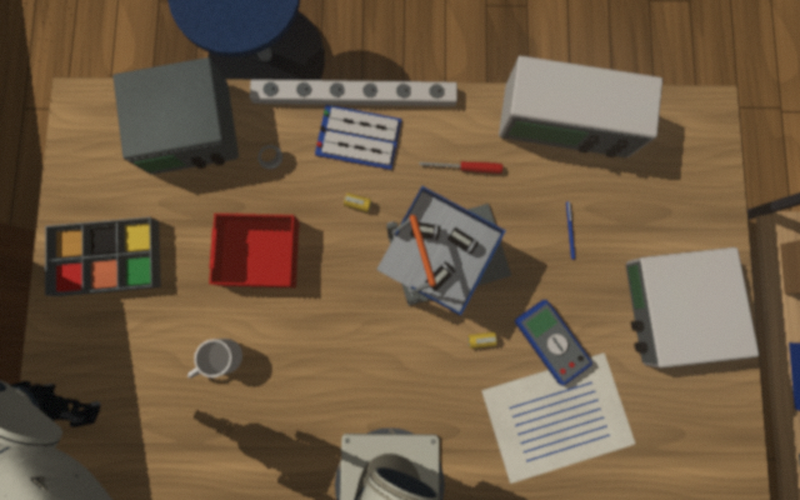

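The scene camera shows the red bin at about (555,337) and the stand and tray at (385,250). The top view shows the bin at (254,250), its rim side to the left, the tray's open corner at (385,268) pointing left at the bin, and the orange bar from (414,218) to (432,284). The black caps are at (427,231), (462,240) and (442,275). The yellow look-alikes at (357,202) and (483,341) are not meant.

```bash
python3 - <<'E'
from h import *
for n in('top','scene'):
    z=np.load(f'/tmp/{n}.npz');P=z['P'];im=z['img'];hsv=cv2.cvtColor(im,cv2.COLOR_RGB2HSV)
    m=(cv2.inRange(hsv,(7,150,100),(20,255,255))>0)&(P[...,2]>.235)&(P[...,2]<.27)&(np.abs(P[...,0]-.5)<.15)
    q=P[m];c=q.mean(0);w=np.linalg.svd(q[:,:2]-c[:2])[2][0];t=(q[:,:2]-c[:2])@w
    e=[c[:2]+w*t.min(),c[:2]+w*t.max()];print(n,'bar',len(q),c.round(4),'ends',np.round(e,4).tolist(),'len',np.ptp(t).round(3),'mid',np.mean(e,0).round(4),'ang',np.degrees(np.arctan2(w[1],w[0])).round(1))
    m=(P[...,2]>.066)&(P[...,2]<.085)&(np.abs(P[...,0]-.51)<.15)&(np.abs(P[...,1]-.31)<.15)
    q=P[m][:,:2].astype(np.float32);print('bin',cv2.minAreaRect(q),cv2.boxPoints(cv2.minAreaRect(q)).round(3).tolist())
    # tray region extents
    m=(P[...,2]>.125)&(P[...,2]<.145)&(np.abs(P[...,0]-.48)<.2)&(np.abs(P[...,1]+.08)<.2)
    q=P[m];i=q[:,1].argsort()[-8:];print('spout',q[i].mean(0).round(3))
    m=(P[...,2]>.165)&(P[...,2]<.176)&(np.abs(P[...,0]-.48)<.2)&(np.abs(P[...,1]+.08)<.25)
    q=P[m];print('rear',q[q[:,1].argsort()[:8]].mean(0).round(3))
z=np.load('/tmp/top.npz')
im=z['img'][120:280,150:420][...,::-1];cv2.imwrite('pics/crop1.png',cv2.resize(im,None,fx=2.9,fy=2.9,interpolation=cv2.INTER_CUBIC))
E
```

```text
top bar 255 [ 0.4981 -0.0607  0.2506] ends [[0.565, -0.0405], [0.4289, -0.0815]] len 0.142 mid [ 0.497 -0.061] ang -163.2
bin ((0.5176675319671631, 0.31508418917655945), (0.18523000180721283, 0.16098017990589142), 89.51016235351562) [[0.4359999895095825, 0.22300000488758087], [0.597000002861023, 0.22200000286102295], [0.5989999771118164, 0.40700000524520874], [0.43799999356269836, 0.40799999237060547]]
spout [0.473 0.027 0.133]
rear [ 0.548 -0.234  0.168]
scene bar 105 [ 0.5137 -0.0541  0.2502] ends [[0.4398, -0.0765], [0.5703, -0.037]] len 0.136 mid [ 0.5051 -0.0567] ang 16.8
bin ((0.5166070461273193, 0.31690138578414917), (0.18309621512889862, 0.17061063647270203), 89.68009948730469) [[0.4309999942779541, 0.22599999606609344], [0.6010000109672546, 0.22499999403953552], [0.6019999980926514, 0.40799999237060547], [0.4320000112056732, 0.4090000092983246]]
spout [0.475 0.03  0.133]
rear [ 0.549 -0.231  0.167]
```

View pics/crop1.png

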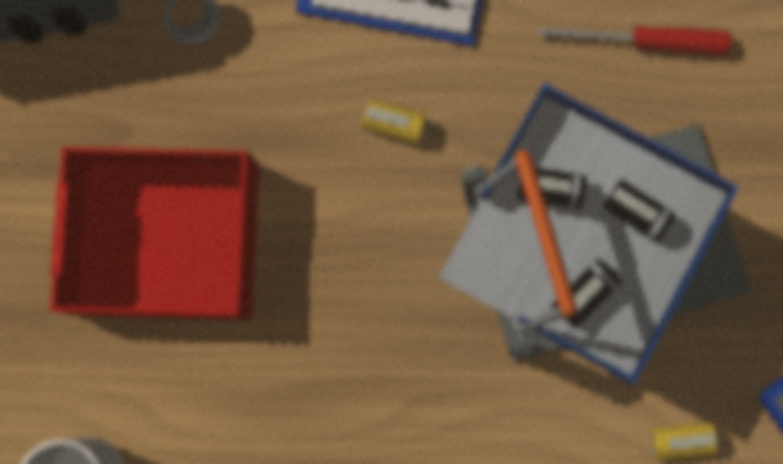

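Hinge is at about (0.489, -0.023), with the stand's x axis at azimuth 106.5°. Bin centre is at about (0.517, 0.316), azimuth 90°, and it needs to go to (0.458, 0.081). First move: above the rim.

Call:
step_arm:
  deltas: "-30 -6 10 0 0 -2; -80 -16 20 0 0 -5; -135 -27 35 0 0 -8; -190 -39 50 0 0 -11; -245 -50 62 0 0 -14; -295 -60 75 0 0 -17; -333 -68 85 0 0 -19; -351 -72 90 0 0 -19.5"
  fingers: 100
  newtons: 60

```text
clock: 1.1
eef_pos: [0.5184, 0.4003, 0.1403]
tool_rot: [-0.01, -3.141, 0.001]
ft_force: [-0.8, 1.3, 0.1]
finger_gap: 0.0855
```

```bash
python3 - <<'E'
from h import *
s=monitor.sense();M=R.from_rotvec(s['tool_rot']).as_matrix();print(s['eef_pos'],M.round(3).tolist(),s['clock'])
c,T=cam('wrist');save(c,'w1.png');P=cloud(c,T);hsv=cv2.cvtColor(c['img'],cv2.COLOR_RGB2HSV)
m=((cv2.inRange(hsv,(0,120,30),(6,255,255))|cv2.inRange(hsv,(174,120,30),(180,255,255)))>0)&(P[...,2]>.07)&(P[...,2]<.085)
q=P[m][:,:2].astype(np.float32);print(len(q),cv2.minAreaRect(q),q.min(0),q.max(0))
E
```

```text
[0.5184006  0.40025552 0.14029471] [[-1.0, 0.006, -0.001], [0.006, 1.0, -0.001], [0.001, -0.001, -1.0]] 1.1
7120 ((0.5166589617729187, 0.3161265552043915), (0.18297822773456573, 0.16033890843391418), 89.61508178710938) [0.43592718 0.2242788 ] [0.5974166  0.40772304]
```

Call:
step_arm:
  deltas: "1 3 15 0 0 0.5; 1 3 40 0 0 0.5; 1 3 65 0 0 0.5; 1 3 80 0 0 0.5; 1 3 88 0 0 0.5; 1 3 91 0 0 0.5; 1 3 91 0 0 0.5; 1 3 91 0 0 0.5"

```text
clock: 2.15
eef_pos: [0.5167, 0.4051, 0.0511]
tool_rot: [0.021, 3.141, 0.001]
ft_force: [0.2, -0.1, -0.5]
finger_gap: 0.0855
```

Call:
step_arm:
  deltas: "0 0 0 0 0 0; 0 0 0 0 0 0; 0 0 0 0 0 0; 0 0 0 0 0 0; 0 0 0 0 0 0; 0 0 0 0 0 0; 0 0 0 0 0 0; 0 0 0 0 0 0"
  fingers: 0

```text
clock: 3.15
eef_pos: [0.5163, 0.4048, 0.0505]
tool_rot: [0.021, 3.141, 0.0]
ft_force: [-0.7, -0.9, 2.8]
finger_gap: 0.0085
```

Call:
step_arm:
  deltas: "2 -6 0 0 0 -1; 7 -20 0 0 0 -3; 13 -40 0 0 0 -6; 20 -62 0 0 0 -9; 29 -86 0 0 0 -12; 37 -110 0 0 0 -15; 44 -130 0 0 0 -17.2; 48 -145 0 0 0 -17.2"

```text
clock: 4.15
eef_pos: [0.4661, 0.2597, 0.0505]
tool_rot: [-0.449, 3.109, 0.0]
ft_force: [1.4, 1.9, 0.6]
finger_gap: 0.0089
```

```bash
cat > binm.py <<'E'
from h import *
s=monitor.sense();M=R.from_rotvec(s['tool_rot']).as_matrix();print(s['eef_pos'],'tooly az',np.degrees(np.arctan2(M[1,1],M[0,1])),s['clock'],s['ft_force'])
H=np.array([.489,-.023]);a=np.radians(106.5);u=np.array([np.cos(a),np.sin(a)])
for n in('wrist','top'):
    c,T=cam(n);P=cloud(c,T);hsv=cv2.cvtColor(c['img'],cv2.COLOR_RGB2HSV)
    m=((cv2.inRange(hsv,(0,120,30),(6,255,255))|cv2.inRange(hsv,(174,120,30),(180,255,255)))>0)&(P[...,2]>.068)&(P[...,2]<.085)&(np.abs(P[...,0]-.45)<.2)&(np.abs(P[...,1]-.15)<.24)
    q=P[m][:,:2].astype(np.float32)
    if len(q)>30:
        b=cv2.minAreaRect(q);d=np.array(b[0])-H
        print(n,len(q),b,'s,y',d@u,d@np.array([-u[1],u[0]]))
    save(c,f'{n}_{s["clock"]:.1f}.png',f=1.25)
E
python3 binm.py
```

```text
[0.46611635 0.25973766 0.05045592] tooly az 106.45171835168327 4.15 [1.35641675 1.86945543 0.61383316]
wrist 9001 ((0.4640003740787506, 0.2031918466091156), (0.1212354451417923, 0.11848041415214539), 16.712169647216797) s,y 0.22397748376859197 -0.04027182058628843
top 233 ((0.49416524171829224, 0.1627470999956131), (0.1587759256362915, 0.15897619724273682), 17.10166358947754) s,y 0.17663097726322963 -0.057707562327871144
```

Call:
step_arm:
  deltas: "4 -5 0 0 0 0; 12 -16 0 0 0 0; 22 -31 0 0 0 0; 34 -47 0 0 0 0; 45 -62 0 0 0 0; 53 -73 0 0 0 0; 57 -79 0 0 0 0; 58 -82 0 0 0 0"

```text
clock: 5.25
eef_pos: [0.4337, 0.165, 0.0504]
tool_rot: [0.448, -3.109, -0.0]
ft_force: [-0.2, 5.3, 4.5]
finger_gap: 0.0087
```

```bash
python3 binm.py; ls pics
```

```text
[0.4337273  0.16498272 0.05040827] tooly az 106.40485589481949 5.25 [-0.19440733  5.3119407   4.47884192]
wrist 8985 ((0.43131545186042786, 0.10827155411243439), (0.12059551477432251, 0.1186797097325325), 16.642518997192383) s,y 0.1422490535337706 0.018025947462113386
top 161 ((0.4649253487586975, 0.06321924924850464), (0.15840059518814087, 0.14506496489048004), 16.56069564819336) s,y 0.0895062880759111 -0.0014043390751976084
crop1.png
scene0.png
top0.png
top_4.2.png
top_5.2.png
w1.png
wrist_4.2.png
wrist_5.2.png
```

Call:
step_arm:
  deltas: "0 0 0 0 0 0; 0 0 0 0 0 0; 0 0 0 0 0 0; 0 0 0 0 0 0; 0 0 -20 0 0 0; 0 0 -60 0 0 0; 0 0 -110 0 0 0; 0 0 -150 0 0 0"
  fingers: 100

```text
clock: 6.35
eef_pos: [0.434, 0.1654, 0.2021]
tool_rot: [-0.449, 3.109, 0.0]
ft_force: [0.0, -0.3, 0.5]
finger_gap: 0.0853
```

Call:
step_arm:
  deltas: "0 0 -40 0 0 0; 0 0 -80 0 0 0; 0 0 -105 0 0 0; 0 0 -110 0 0 0; 0 0 -110 0 0 0; 0 0 -110 0 0 0; 0 0 -110 0 0 0; 0 0 -110 0 0 0"

```text
clock: 7.35
eef_pos: [0.4337, 0.1653, 0.3097]
tool_rot: [0.449, -3.108, 0.0]
ft_force: [0.4, -0.5, -0.2]
finger_gap: 0.0852
```

```bash
python3 binm.py; ls pics
```

```text
[0.43374147 0.16531165 0.30973599] tooly az 106.44316283792436 7.35 [ 0.35281679 -0.45254398 -0.22083166]
wrist 2435 ((0.45944589376449585, 0.08255214989185333), (0.1601148247718811, 0.18205243349075317), 16.726713180541992) s,y 0.10959930404396763 -0.0016413699307823433
top 219 ((0.4606667160987854, 0.07754629850387573), (0.15837614238262177, 0.17496971786022186), 16.544721603393555) s,y 0.10445286266726188 -0.0013901798701739488
crop1.png
scene0.png
top0.png
top_4.2.png
top_5.2.png
top_7.3.png
w1.png
wrist_4.2.png
wrist_5.2.png
wrist_7.3.png
```

```bash
python3 - <<'E'
from h import *
c,T=cam('wrist');P=cloud(c,T);hsv=cv2.cvtColor(c['img'],cv2.COLOR_RGB2HSV)
m=(cv2.inRange(hsv,(7,150,80),(20,255,255))>0)&(P[...,2]>.235)&(P[...,2]<.27)
q=P[m];c0=q.mean(0);w=np.linalg.svd(q[:,:2]-c0[:2],full_matrices=False)[2][0];t=(q[:,:2]-c0[:2])@w
e=[c0[:2]+w*t.min(),c0[:2]+w*t.max()];print(len(q),c0,np.round(e,4),np.mean(e,0),np.degrees(np.arctan2(w[1],w[0])),q[:,2].max())
m=(P[...,2]>.125)&(P[...,2]<.145);q=P[m];u=np.array([-.284,.959]);t=q[:,:2]@u;print('spout',q[t.argsort()[-6:]].mean(0))
E
```

```text
794 [ 0.54464134 -0.0400376   0.2448416 ] [[ 0.5138 -0.0472]
 [ 0.5648 -0.0353]] [ 0.53927996 -0.04128833] 13.131415643754245 0.25081369417768307
spout [0.46860357 0.0324185  0.12969743]
```

View pics/wrist_7.3.png

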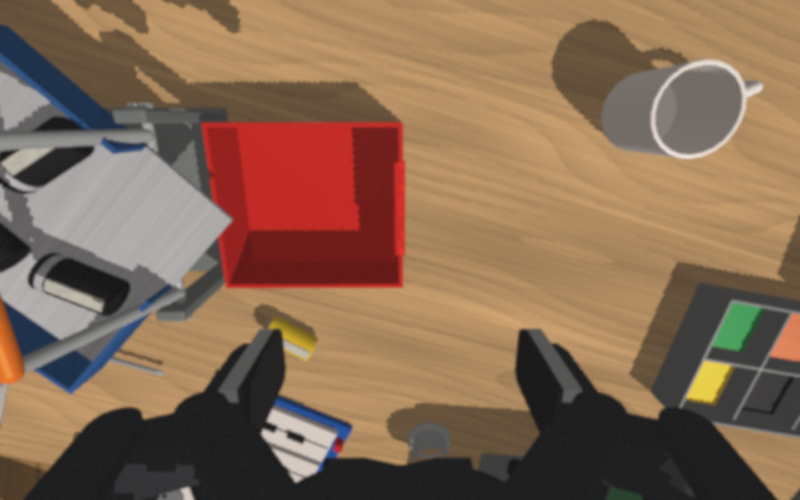

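Wrist view: the bin (305,205) sits square against the uprights, with the spout tip (232,218) over it. Next I go above the bar.

Call:
step_arm:
  deltas: "0 -10 0 0 0 0; 0 -40 0 0 0 0; 0 -80 0 0 0 0; 0 -125 0 0 0 0; 0 -170 0 0 0 0; 0 -205 0 0 0 0; 0 -225 0 0 0 0; 0 -230 0 0 0 0"

```text
clock: 8.5
eef_pos: [0.4991, -0.0561, 0.3102]
tool_rot: [0.447, -3.109, -0.0]
ft_force: [-0.1, -0.1, -0.1]
finger_gap: 0.0848
```

```bash
python3 - <<'E'
from h import *
s=monitor.sense();print(s['eef_pos'],s['joint_pos'])
c,T=cam('wrist');save(c,'wb.png',f=1.25)
for n in('wrist','top'):
    if n=='top':c,T=cam('top')
    P=cloud(c,T);hsv=cv2.cvtColor(c['img'],cv2.COLOR_RGB2HSV)
    m=(cv2.inRange(hsv,(7,150,80),(20,255,255))>0)&(P[...,2]>.235)&(P[...,2]<.27)
    q=P[m]
    if len(q)>20:
        d=q[:,:2]-s['eef_pos'][:2];u=np.array([-.284,.959]);t=d@u;print(n,len(q),'s off',np.percentile(t,[2,50,98]).round(4),'y range',(d@np.array([-.959,-.284])).min(),(d@np.array([-.959,-.284])).max())
E
```

```text
[ 0.49910911 -0.05607767  0.31023803] [-1.35665346e-01  1.50284465e-01  1.81500752e+00  1.50747620e-04
  1.17652647e+00 -1.99199078e+00]
wrist 3728 s off [-0.0094 -0.0032  0.0027] y range -0.06798885602069492 0.07538784878765999
top 79 s off [-0.0083 -0.0041 -0.0001] y range 0.016237926882618763 0.07452573949007797
```

Call:
step_arm:
  deltas: "4 -1 10 0 0 0; 4 -1 30 0 0 0; 4 -1 52 0 0 0; 4 -1 70 0 0 0; 4 -1 80 0 0 0; 4 -1 84 0 0 0; 4 -1 84 0 0 0; 4 -1 84 0 0 0"
  newtons: 25

```text
clock: 9.6
eef_pos: [0.4959, -0.0573, 0.2269]
tool_rot: [-0.449, 3.108, -0.0]
ft_force: [0.1, -0.7, 0.1]
finger_gap: 0.0854
```

Call:
step_arm:
  deltas: "0 0 0 0 0 0; 0 0 0 0 0 0; 0 0 0 0 0 0; 0 0 0 0 0 0; 0 0 0 0 0 0; 0 0 0 0 0 0; 0 0 0 0 0 0; 0 0 0 0 0 0"
  fingers: 0

```text
clock: 10.6
eef_pos: [0.4962, -0.0584, 0.2267]
tool_rot: [-0.45, 3.108, -0.003]
ft_force: [0.6, -5.2, 1.2]
finger_gap: 0.0131
```

Call:
step_arm:
  deltas: "0 3 -1 0 0 0; 0 6 -2 0 0 0; 0 9 -3 0 0 0; 0 13 -3.5 0 0 0; 0 17 -4.2 0 0 0; 0 21 -5 0 0 0; 0 24 -5.2 0 0 0; 0 27 -5.5 0 0 0"

```text
clock: 11.6
eef_pos: [0.4885, -0.0328, 0.2328]
tool_rot: [-0.45, 3.108, -0.005]
ft_force: [-1.3, -8.4, 5.9]
finger_gap: 0.0132
```

Call:
step_arm:
  deltas: "0 5 0 0 0 0; 0 10 0 0 0 0; 0 15 0 0 0 0; 0 20 0 0 0 0; 0 25 0.5 0 0 0; 0 30 1 0 0 0; 0 35 2 0 0 0; 0 39 3 0 0 0"

```text
clock: 12.6
eef_pos: [0.477, 0.0055, 0.2291]
tool_rot: [-0.45, 3.109, -0.002]
ft_force: [-0.6, -4.3, 2.7]
finger_gap: 0.0128
```

```bash
python3 - <<'E'
from h import *
c,T=cam('top');a=c
c,T=cam('scene')
x=a['img'][120:250,170:370];y=c['img'][100:320,200:480]
x=cv2.resize(x,(600,390)[::1],interpolation=3);y=cv2.resize(y,None,fx=1.8,fy=1.8,interpolation=3)
x=cv2.resize(x,(390,254));z=np.zeros((y.shape[0],y.shape[1]+290,3),np.uint8)
x=cv2.resize(x,(290,189));z[:y.shape[0],:y.shape[1]]=y;z[:189,y.shape[1]:]=x
cv2.imwrite('pics/t1.png',z[...,::-1])
E
```

```text
(no output)
```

View pics/t1.png

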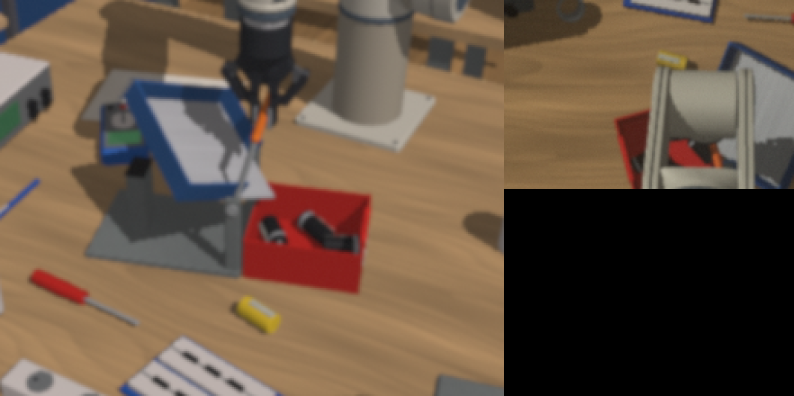

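All three caps are in the bin (272,230), (312,222) and (343,242), and the tray looks empty. I lower it gently.

Call:
step_arm:
  deltas: "0 -3 -0.7 0 0 0; 0 -8 -1.8 0 0 0; 0 -14 -2.6 0 0 0; 0 -20 -3.2 0 0 0; 0 -25 -3.4 0 0 0; 0 -30 -3.4 0 0 0; 0 -35 -3.2 0 0 0; 0 -39 -3 0 0 0"

```text
clock: 13.7
eef_pos: [0.4881, -0.0317, 0.2319]
tool_rot: [-0.449, 3.109, -0.0]
ft_force: [2.2, -0.7, -0.5]
finger_gap: 0.0129
```

Call:
step_arm:
  deltas: "0 -4 0.3 0 0 0; 0 -8 1 0 0 0; 0 -12 1.7 0 0 0; 0 -16 2.6 0 0 0; 0 -19 3.3 0 0 0; 0 -22 4 0 0 0; 0 -24 4.6 0 0 0; 0 -26 5.2 0 0 0"

```text
clock: 14.7
eef_pos: [0.4953, -0.0564, 0.2266]
tool_rot: [-0.449, 3.109, 0.0]
ft_force: [2.8, -2.9, 4.9]
finger_gap: 0.0132
```

Call:
step_arm:
  deltas: "0 -0.5 0 0 0 0; 0 -1 0.3 0 0 0; 0 -1.5 0.5 0 0 0; 0 -2 0.7 0 0 0; 0 -2.5 0.8 0 0 0; 0 -3 1 0 0 0; 0 -3 1 0 0 0; 0 -3 1 0 0 0"

```text
clock: 15.7
eef_pos: [0.4961, -0.0593, 0.2256]
tool_rot: [-0.449, 3.109, -0.0]
ft_force: [4.1, -1.5, 0.4]
finger_gap: 0.0127
```

Call:
step_arm:
  deltas: "0 -0.5 0 0 0 0; 0 -1 0.3 0 0 0; 0 -1.5 0.5 0 0 0; 0 -2 0.7 0 0 0; 0 -2 0.7 0 0 0; 0 -2 0.7 0 0 0; 0 -2 0.7 0 0 0; 0 -2 0.7 0 0 0"

```text
clock: 16.7
eef_pos: [0.4966, -0.0609, 0.225]
tool_rot: [-0.449, 3.109, 0.001]
ft_force: [3.8, 3.0, 1.1]
finger_gap: 0.013
```

```bash
python3 - <<'E'
from h import *
for i in range(3): print(monitor.sense()['ft_force'])
c,T=cam('scene');P=cloud(c,T)
m=(P[...,2]>.1)&(P[...,2]<.2)&(np.abs(P[...,0]-.5)<.1)
b=cv2.cvtColor(c['img'],cv2.COLOR_RGB2HSV)
f=(b[...,1]<60)&(b[...,2]>80)&(P[...,2]>.11)&(P[...,2]<.19)&(P[...,1]>-.25)&(P[...,1]<.05)&(np.abs(P[...,0]-.5)<.12)
q=P[f];q=q[np.isfinite(q).all(1)];
for _ in range(6):
    k=np.linalg.lstsq(np.c_[q[:,:2],np.ones(len(q))],q[:,2],rcond=None)[0];e=q[:,2]-np.c_[q[:,:2],np.ones(len(q))]@k;q=q[np.abs(e)<max(.003,e.std())]
print(len(q),k,'slope along u',k[:2]@np.array([-.284,.959]),e.std())
save(c,'t2.png',(180,90,500,330),2.2)
E
```

```text
[3.8140712  2.97275347 1.090189  ]
[3.8140712  2.97275347 1.090189  ]
[3.8140712  2.97275347 1.090189  ]
1709 [0.00151019 0.00095504 0.13259158] slope along u 0.00048699251530932446 0.0013913668750847828
```

The force has turned positive and the floor slope is about 0, so the tray is resting level. I release and rise.

Call:
step_arm:
  deltas: "0 0 0 0 0 0; 0 0 0 0 0 0; 0 0 0 0 0 0; 0 0 0 0 0 0; 0 0 0 0 0 0; 0 0 -10 0 0 0; 0 0 -30 0 0 0; 0 0 -60 0 0 0"
  fingers: 100

```text
clock: 17.75
eef_pos: [0.4962, -0.0611, 0.2856]
tool_rot: [0.449, -3.108, -0.001]
ft_force: [0.5, 0.7, -0.1]
finger_gap: 0.0857
```

Call:
step_arm:
  deltas: "0 0 -30 0 0 0; 0 0 -60 0 0 0; 0 0 -80 0 0 0; 30 0 -85 0 0 0; 70 0 -85 0 0 0; 100 0 -85 0 0 0; 120 0 -85 0 0 0; 120 0 -85 0 0 0"

```text
clock: 18.75
eef_pos: [0.381, -0.0953, 0.3705]
tool_rot: [-0.447, 3.108, -0.001]
ft_force: [-0.1, -0.7, 0.3]
finger_gap: 0.0855
```

```bash
sed -i 's/save(c,f/pass#/' binm.py; python3 binm.py; python3 - <<'E'
from h import *
c,T=cam('scene');save(c,'f.png',f=1.25)
P=cloud(c,T);b=cv2.cvtColor(c['img'],cv2.COLOR_RGB2HSV)
f=(b[...,1]<60)&(b[...,2]>80)&(P[...,2]>.11)&(P[...,2]<.19)&(P[...,1]>-.25)&(P[...,1]<.05)&(np.abs(P[...,0]-.5)<.12)
q=P[f]
for _ in range(6):
    A=np.c_[q[:,:2],np.ones(len(q))];k=np.linalg.lstsq(A,q[:,2],rcond=None)[0];e=q[:,2]-A@k;q=q[np.abs(e)<max(.003,e.std())]
print('slope',k[:2]@np.array([-.284,.959]))
E
```

```text
[ 0.38099001 -0.09533968  0.37053866] tooly az 106.38333320883297 18.75 [-0.14999947 -0.70445875  0.30389425]
wrist 1403 ((0.4582936763763428, 0.0831277072429657), (0.16030937433242798, 0.18248827755451202), 16.606374740600586) s,y 0.11047840720943278 -0.0007000682796359422
top 347 ((0.4595513641834259, 0.08132663369178772), (0.1584954708814621, 0.1821720004081726), 16.48542022705078) s,y 0.10839429970855556 -0.0013944316438954168
slope -0.001068956784868299
```

View pics/f.png

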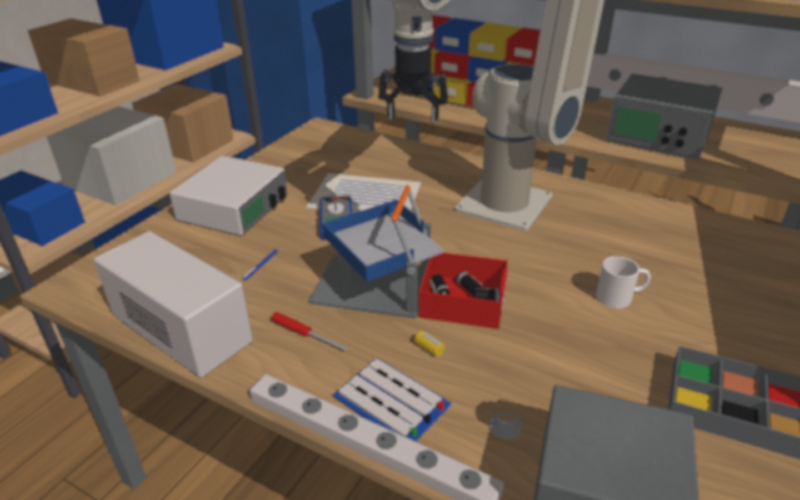

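The tray is level and empty. The three caps are in the upright bin at (437,285), (470,283) and (488,292), and the bystanders have not moved.

```bash
python3 -c "
from h import *
print(r.close_job())"
```

```text
the job is handed in; nothing more can be done
None
```

The job is done and handed in at about 19 s of robot time, well under the 67 s limit; `close_job` gave no verdict.

- **What I did:** I gripped the bin by its rim and slid it under the open corner. Then I pinched the orange bar, tipped the tray to about 0.57 rad and lowered it while still holding the bar. I let go only when the force showed the tray resting on its stop.
- **Final checks:**
  - **Tray:** it is level (floor slope about -0.001) and empty.
  - **Bin:** it is upright, about 110 mm in front of the hinge and square to the stand, with all three black capacitors in it.
  - **Bystanders:** by eye in the last scene picture they are where they started, including both yellow look-alikes' neighbours; the yellow one near the multimeter is hidden in that view.
  - **Robot:** the arm is clear of everything.
- **Disagreements:** none that mattered. The two cameras put the bin at 110 mm and 108 mm from the hinge, both inside the 100 to 115 mm range.

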